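# Fit the twist bit and hand-tighten the drill chuck

### The job

Take the gold twist drill bit out of the wooden rack, stand it shank down in the open chuck of the upright drill, all the way to the bottom, and turn the black chuck sleeve clockwise (seen from above) until all three jaws grip the bit hand-tight: go on until the sleeve clearly resists, regrasping as needed, but do not wrench it past that. Then let go, leaving the other two bits, the tape measure and the wood offcut where they are.

Things in the scene. Friction and masses are not known exactly. Their poses are not given: they have to be found in the camera images.
- drill: Cordless drill (red and black, 68 mm thick motor housing) standing nose up in a fixed plywood dock 170 x 150 mm; it does not move. Origin: on the chuck's axis at the bench surface; z up. Its handle and battery stick out level along its own +x to 196 mm from the axis and 117 mm high. Clutch collar 56 mm thick up to z = 154 mm, chuck sleeve from 156 to 196 mm, jaws up to 202 mm.
- chuck_seat (a point): Point on the chuck's axis at the flat bottom of the chuck's bore (164 mm above the bench), where the bit's shank must stand. The bore is 38 mm deep below the mouth.
- chuck_mouth (a point): Point on the axis level with the jaws' tops (202 mm above the bench). Feel of the sleeve: 0.25 N m until the jaws touch the bit, then rising by about 0.3 N m per rad. Hand-tight is a rise of 0.1 to 0.25 N m over free turning (20 to 50 N on each jaw); a rise over 0.32 is wrenching. When the wrist halts, friction may push back either way, so compare halts with halts of the free turn.
- sleeve_grip (a point): Point on the chuck's axis at a good gripping height on the sleeve (184 mm above the bench). The sleeve is a black knurled ring with one yellow rib, 42 mm in diameter, from 28 mm below to 12 mm above this point; the fitted bit stands 54 mm above it. Clockwise seen from above it closes all three jaws together. Friction of 0.25 N m holds it where it is left.
- jaw0: Steel chuck jaw, 6 x 7 mm, 38 mm tall. Origin: middle of its inner face at the foot, at the height of chuck_seat. It stands along the drill's +x from the axis, does not turn with the sleeve and slides inwards 1.6 mm per rad of sleeve. It starts 7.2 to 9.5 mm from the axis, so that the jaws touch the 10 mm bit after some 1.4 to 2.8 rad.
- jaw1: As jaw0, 120 degrees further round (counter-clockwise from above).
- jaw2: As jaw0, 240 degrees further round.
- twist_bit_mid (a point): Centre, half-way up, of the bit to be fitted: a gold twist drill bit with dark spiral flutes, 10 mm in diameter, 74 mm long, about 45 g, standing in the rack point up with its plain shank down. z along the bit to its point; it spans 37 mm to either side. The cylinder ends 4 mm below the tip.
- twist_bit: The same gold bit; origin at the centre of its shank end (underside), z along the bit.
- rack: Fixed wooden bit rack, 50 x 170 x 34 mm, three holes 52 mm apart along its y, 24 mm deep (their floor 10 mm above the bench) and 11 mm wide; bits stand 50 mm out of it. Which bit is in which hole varies. Origin: centre of its underside.
- spade_bit_mid (a point): Half-way up a steel spade bit with a flat 22 mm paddle, 74 mm long, standing in the rack. Leave it there.
- countersink_mid (a point): Half-way up a countersink bit with an 18 mm orange head, 68 mm long (this point is 37 mm above its foot), standing in the rack. Leave it there.
- tape_measure: Yellow and black tape measure, 72 x 40 x 66 mm, loose on the bench. Origin: centre of its underside. Leave it alone.
- offcut: Loose wood offcut, 90 x 60 x 38 mm. Origin: centre of its underside. Leave it alone.

How it is judged:
By the outcome, as a careful person would: the job done as asked, in the order asked, and still so for the second after the job is handed in, with the robot touching nothing.
It also fails if it takes over 72 s, if anything falls off the work surface, if the arm or the gripper's body presses on something with over 40 N, if the wrist force passes 120 N, or if a joint passes its speed limit or range.

### The arm

A 6-joint arm with a two-finger parallel gripper is mounted at the origin on the work surface. World frame = base frame: x ahead of the robot, y to its left, z up, the work surface at z = 0. Lengths are in m, angles in rad, forces in N, time in s.
With the tool pointing down it reaches from about 0.35 to 0.975 m from the base axis. Payload 4.9 kg.
Tool frame: the origin (TCP) lies between the finger pads; the fingertips stand 25 mm ahead of it and the grasp point (between the pads) lies 6 mm ahead of it; z points along the fingers, y is the line along which they close (so a half turn about z gives the same grasp; the last joint's range is limited). The gripper opens to 85 mm and grips with 20 to 120 N. Pads are 22 mm wide; open, the fingers measure 114 mm over their backs; the gripper's body (76 mm by 85 mm) begins 54 mm behind the grasp point. The pads swing forward as they close: fully open they stand 13 mm farther back than shut.
Start: joints at [1.155, 0.053, 1.613, -0, 1.476, -0.119], TCP at [0.183, 0.598, 0.256] pointing down, gripper open.
Joint ranges: [-3.01, 3.01], [-1.01, 2.22], [0.06, 2.58], [-1.02, 4.17], [0.09, 2.62], [-3.14, 3.14]. Speed limits (rad/s): [2.57, 2.57, 3.14, 3.14, 3.14, 3.14].

### API

Orientations are given as a unit quaternion [w, x, y, z].
In Python, from plant import manip gives the robot as it stands.
- The arm moves only by the shell command python3 -m inch 'ROWS'. ROWS is JSON, a list of rows, each a list of 3 entries, a list of its own where there are three numbers: the shift along the tool's x, y, z in m, then the turn, a rotation vector about the tool's x, y, z in rad, then the opening, from 0 (shut) to 1 (fully open). A call has 1 to 8 rows; each row shifts and turns the commanded pose from where the row before left it, along the tool's axes as they then stand; what a row does not reach is not made up. A row lasts 1/10 s, in which the tool goes at most 50 mm and 8.59 degrees, less where a joint would pass 70% of its speed; a pose out of reach is approached as far as the arm can. A call with a gripper value outside its range is refused whole. The fingers move at their own pace and stop on an object; the grip force is fixed at half the most. Time passes only in rows, so rows that do not move let the fingers close. It gives the time, the measured TCP pose, the force, the opening and the grip force at its end, in the units of the state.
- manip.state(): the state, without advancing time (a new reading comes with each control period).
- manip.grab_frame(name): name is "side" or "top"; returns (picture, depth): 400x640x3 uint8, red, green, blue; 400x640 float32, m along the optical axis (not along the pixel's ray), 0 where there is no reading.
- manip.camera_params(name): a dict with "camera_matrix" (3x3 intrinsics, pixels), "rvec" (rotation vector, rad) and "tvec" (3), from world to camera coordinates, as OpenCV has them. Camera axes: x right, y down, z forward; pixel columns grow to the right and rows downward; lengths in m; the calibration is good to about 2 mm. A picture is of the moment at which its call begins. camera_params takes no time and is no camera call.
- manip.job_done(): hands the job in; it is judged then, once.
Trained networks look in the newest picture that a camera, given by its name, has taken for a name from the list of things; names that differ only in an ending like _2 or _b are one class to them, and where a whole thing is asked for, a point or a joint stands for the part that bears it (a point fixed in the world has none). Each returns a list of dicts, best first, with "score" (0 to 1); they miss things now and then, are a little off and sometimes report something else, mostly with a low value. They report only what shows in the picture. A call takes as long as a camera call.
- manip.look_for(camera, label): "point" ([x, y, z] in m, in world coordinates, good to about 4 mm: the middle of the surface that is visible of it).
The state is a dict: "time": time; "joint_pos": joint angles; "joint_vel": joint speeds; "joint_efforts": joint torques, N m; "tool_pos": TCP position; "tool_rot": TCP orientation; "contact_force": force on the tool from outside, world axes, zero at the start; "ft_torque": the same for the moment, N m; "gripper_width": opening from 0.0 (shut) to 1.0 (fully open); "grasp_force": force on a finger pad.
Only numpy, scipy, OpenCV 4.12 (cv2) and the standard library are available. Lean on these libraries where they do the work, as an engineer would, in place of code of your own. Each camera call takes 0.05 s, during which the arm holds its last target. There are 200 camera calls.

## Working session

There is one attempt and no reset: what is moved stays moved. The work goes in short steps, Python scripts to look and compute and a shell command to move; the robot and the scene stay as the last step left them, time stands still between calls to the robot, and variables do not carry over. Pictures are saved under pics/ and viewed, at most 10 in all, crops included, and the job is handed in when it is done.

```bash
ls; mkdir -p pics; cat > h.py <<'E'
import numpy as np, cv2
from plant import manip
from scipy.spatial.transform import Rotation as R
def cam(n):
    p=manip.camera_params(n); K=np.array(p["camera_matrix"]); Rm=cv2.Rodrigues(np.array(p["rvec"],float))[0]; return K,Rm,np.array(p["tvec"],float).ravel()
def cloud(n,d):
    K,Rm,t=cam(n); v,u=np.mgrid[:d.shape[0],:d.shape[1]]
    P=np.stack([(u-K[0,2])/K[0,0]*d,(v-K[1,2])/K[1,1]*d,d],-1)
    return (P-t)@Rm
def proj(n,X):
    K,Rm,t=cam(n); c=np.atleast_2d(X)@Rm.T+t; return (c[:,:2]/c[:,2:])*[K[0,0],K[1,1]]+K[:2,2]
def grab(n,f=None):
    im,d=manip.grab_frame(n)
    if f: cv2.imwrite("pics/"+f,im[:,:,::-1])
    return im,d,cloud(n,d)
def tool():
    s=manip.state(); q=s["tool_rot"]; return s,np.array(s["tool_pos"]),R.from_quat([q[1],q[2],q[3],q[0]])
E
python3 - <<'E'
from h import *
for n in("top","side"):
    im,d,P=grab(n,n+"0.png"); np.save(n+"0.npy",P)
    for l in("drill","chuck_mouth","sleeve_grip","twist_bit","twist_bit_mid","rack","spade_bit_mid","countersink_mid","tape_measure","offcut","jaw0"):
        print(n,l,[(np.round(r["point"],3).tolist(),round(r["score"],2),proj(n,r["point"]).round().tolist()) for r in manip.look_for(n,l)[:2]])
s,p,r=tool();print(s);print(r.as_matrix().round(3))
E
```

```text
pics
top drill [([0.594, -0.14, 0.083], 0.71, [[407.0, 207.0]])]
top chuck_mouth [([0.591, -0.14, 0.075], 0.57, [[406.0, 209.0]])]
top sleeve_grip [([0.559, -0.15, 0.189], 0.97, [[427.0, 225.0]])]
top twist_bit [([0.524, 0.162, 0.084], 0.37, [[234.0, 242.0]])]
top twist_bit_mid [([0.522, 0.165, 0.078], 0.56, [[233.0, 243.0]])]
top rack [([0.525, 0.163, 0.032], 0.82, [[238.0, 241.0]]), ([0.561, -0.147, 0.19], 0.58, [[426.0, 224.0]])]
top spade_bit_mid [([0.552, -0.158, 0.192], 0.67, [[432.0, 230.0]]), ([0.536, 0.211, 0.072], 0.59, [[208.0, 235.0]])]
top countersink_mid []
top tape_measure [([0.663, 0.22, 0.064], 0.63, [[206.0, 164.0]])]
top offcut [([0.697, 0.101, 0.036], 0.56, [[274.0, 150.0]]), ([0.594, -0.141, 0.08], 0.53, [[408.0, 207.0]])]
top jaw0 [([0.591, -0.141, 0.077], 0.23, [[407.0, 209.0]])]
side drill [([0.532, 0.218, 0.064], 0.71, [[335.0, 305.0]]), ([0.582, -0.124, 0.071], 0.67, [[346.0, 179.0]])]
side chuck_mouth [([0.582, -0.128, 0.073], 0.63, [[347.0, 178.0]])]
side sleeve_grip [([0.554, -0.142, 0.183], 0.74, [[364.0, 134.0]])]
side twist_bit [([0.521, 0.165, 0.063],
[... 545 characters left out ...]
 1.47600631e+00, -1.19021167e-01]), 'joint_vel': array([ 7.00708670e-05, -7.44578270e-04,  1.12853427e-03,  6.53283723e-04,
        1.11758810e-04,  1.10025642e-03]), 'joint_efforts': array([-1.33906316e-03, -3.93688595e+01, -3.70452511e+01, -1.51669310e-04,
        6.24413151e-04, -2.15683446e-05]), 'tool_pos': array([0.18278016, 0.59766022, 0.25630232]), 'tool_rot': array([-5.99695781e-06,  1.47845945e-01,  9.89010403e-01, -6.26246192e-06]), 'contact_force': array([0.62983219, 0.01777892, 0.49389261]), 'ft_torque': array([ 0.01409327, -0.01649221, -0.01511761]), 'grasp_force': 0.0, 'gripper_width': 0.9984882506442292}
[[-0.956  0.292 -0.   ]
 [ 0.292  0.956 -0.   ]
 [ 0.    -0.    -1.   ]]
```

```bash
python3 - <<'E'
import cv2,numpy as np
a=cv2.imread("pics/top0.png");b=cv2.imread("pics/side0.png")
A=cv2.resize(a[180:270,190:470],None,fx=2.8,fy=2.8,interpolation=2)
B=cv2.resize(b[110:330,230:430],None,fx=2,fy=1.5)
cv2.imwrite("pics/c0.png",A)
cv2.imwrite("pics/c1.png",b)
from h import proj
P=np.load("top0.npy")
# chuck top pixels
m=(P[...,2]>.185)&(P[...,2]<.21)&(np.hypot(P[...,0]-.555,P[...,1]+.15)<.05)
q=P[m];print(m.sum(),q.mean(0),q.min(0),q.max(0),cv2.minEnclosingCircle(q[:,:2].astype(np.float32)))
S=np.load("side0.npy")
for nm,C in(("t",P),("s",S)):
  for n,c in(("spade",(.532,.214)),("tw",(.523,.164)),("cs",(.512,.116))):
    m=(C[...,2]>.042)&(C[...,2]<.1)&(np.hypot(C[...,0]-c[0],C[...,1]-c[1])<.02);q=C[m]
    if len(q):print(nm,n,m.sum(),q.mean(0).round(4),np.median(q,0).round(4),q.min(0).round(3),q.max(0).round(3))
  m=(C[...,2]>.028)&(C[...,2]<.04)&(abs(C[...,0]-.523)<.06)&(abs(C[...,1]-.164)<.12)
  print(nm,cv2.minAreaRect(C[m][:,:2].astype(np.float32)))
E
```

```text
399 [ 0.55842475 -0.15190591  0.19493669] [ 0.53694215 -0.17547678  0.18531687] [ 0.5802154  -0.1330017   0.20607474] ((0.558696448802948, -0.15450747311115265), 0.02212817408144474)
t spade 80 [0.5326 0.2146 0.0681] [0.5326 0.2141 0.0721] [0.523 0.211 0.042] [0.543 0.219 0.082]
t tw 43 [0.5254 0.1634 0.0738] [0.526  0.163  0.0799] [0.52  0.16  0.043] [0.53  0.17  0.086]
t cs 79 [0.5182 0.113  0.0717] [0.5185 0.1126 0.0717] [0.51  0.105 0.062] [0.526 0.122 0.079]
t ((0.5253969430923462, 0.16483990848064423), (0.1702130138874054, 0.050003811717033386), 81.91849517822266)
s spade 192 [0.5321 0.2167 0.0659] [0.5322 0.2169 0.0667] [0.521 0.212 0.043] [0.543 0.221 0.085]
s tw 106 [0.5247 0.1664 0.0659] [0.5245 0.1668 0.0657] [0.52  0.159 0.042] [0.53  0.17  0.086]
s cs 108 [0.5173 0.1156 0.0646] [0.5172 0.1157 0.0683] [0.509 0.106 0.043] [0.526 0.121 0.079]
s ((0.5249703526496887, 0.162784606218338), (0.17359665036201477, 0.050417736172676086), 81.97028350830078)
```

View pics/c0.png

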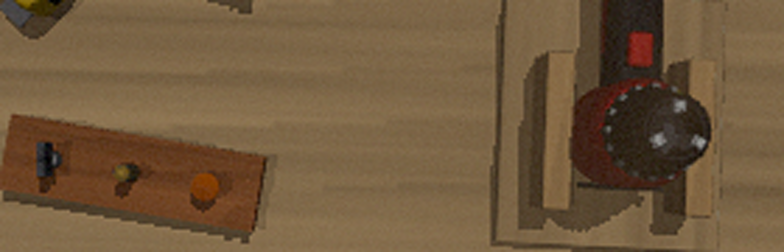

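View pics/c1.png

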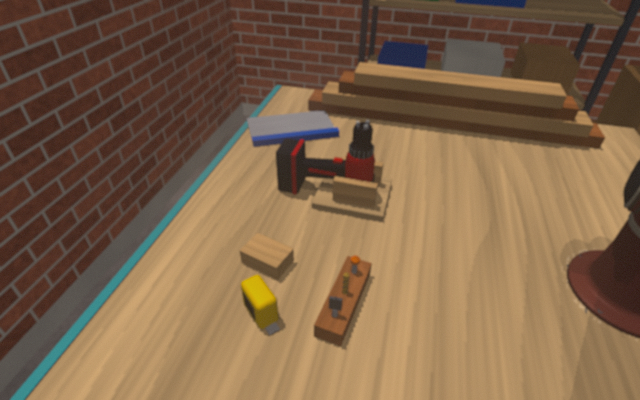

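The gold bit stands in the middle hole (crop 125,172, which is pixel 235,241 in the full image). The drill's chuck is at about (0.558, -0.153), its handle pointing away from the robot. I'll move above the bit first.

```bash
python3 -m inch '[[[-0.0378,-0.0263,0],[0,0,0],1],[[-0.0378,-0.0263,0],[0,0,0],1],[[-0.0378,-0.0263,0],[0,0,0],1],[[-0.0378,-0.0263,0],[0,0,0],1],[[-0.0378,-0.0263,0],[0,0,0],1],[[-0.0378,-0.0263,0],[0,0,0],1]]' && python3 -m inch '[[[-0.0378,-0.0263,0],[0,0,0],1],[[-0.0378,-0.0263,0],[0,0,0],1],[[-0.0378,-0.0263,0],[0,0,0],1],[[-0.0378,-0.0263,0],[0,0,0],1],[[-0.0378,-0.0263,0],[0,0,0],1],[[-0.0378,-0.0263,0],[0,0,0],1]]' && python3 -m inch '[[[0,0,0],[0,0,0.1415],1],[[0,0,0],[0,0,0.1415],1],[[0,0,0],[0,0,0.1415],1],[[0,0,0],[0,0,0.1415],1],[[0,0,0],[0,0,0.1415],1]]' && python3 -m inch '[[[0,0,0],[0,0,0.1415],1],[[0,0,0],[0,0,0.1415],1],[[0,0,0],[0,0,0.1415],1],[[0,0,0],[0,0,0.1415],1],[[0,0,0],[0,0,0.1415],1],[[0,0,0],[0,0,0],1]]'
cat > st.py <<'E'
import sys
from h import *
s,p,r=tool();M=r.as_matrix()
print("t",s["time"],"p",p.round(4),"yaw_y",np.degrees(np.arctan2(M[1,1],M[0,1])).round(2),"z",M[:,2].round(4),"j6",round(s["joint_pos"][5],3),"F",np.round(s["contact_force"],1),"T",np.round(s["ft_torque"],3),"w",round(s["gripper_width"],3),"g",round(s["grasp_force"],1))
if len(sys.argv)>3: print("tool shift",((np.array(list(map(float,sys.argv[1:4])))-p)@M).round(4))
E
python3 st.py .525 .1645 .076
```

```text
time: 1.8
tool_pos: [0.3543, 0.3789, 0.2566]
tool_rot: [0.0, 0.148, 0.989, 0.0]
contact_force: [0.9, 0.5, 0.4]
gripper_width: 0.998
grasp_force: 0.0
time: 2.4
tool_pos: [0.5252, 0.1615, 0.2566]
tool_rot: [0.0, 0.148, 0.989, 0.0]
contact_force: [0.8, 0.7, -0.0]
gripper_width: 1.007
grasp_force: 0.0
time: 2.9
tool_pos: [0.5243, 0.1631, 0.2563]
tool_rot: [0.0, 0.484, 0.875, 0.0]
contact_force: [-0.2, -0.5, -0.4]
gripper_width: 1.0
grasp_force: 0.0
time: 3.5
tool_pos: [0.5242, 0.1632, 0.2563]
tool_rot: [0.0, 0.755, 0.656, 0.0]
contact_force: [-0.1, -0.2, -0.3]
gripper_width: 1.0
grasp_force: 0.0
t 3.5 p [0.5242 0.1632 0.2563] yaw_y -8.06 z [ 1.e-04 -0.e+00 -1.e+00] j6 0.307 F [-0.1 -0.2 -0.3] T [-0.037 -0.01   0.045] w 1.0 g 0.0
tool shift [0.0014 0.0006 0.1803]
```

```bash
python3 -m inch '[[[0.0014,0.0006,0.03],[0,0,0],1],[[0,0,0.035],[0,0,0],0.7],[[0,0,0.035],[0,0,0],0.6],[[0,0,0.03],[0,0,0],0.6],[[0,0,0.03],[0,0,0],0.6],[[0,0,0.02],[0,0,0],0.6],[[0,0,0],[0,0,0],0.6]]' && python3 st.py .525 .1645 .076 && python3 -c "
from h import *
im,d,P=grab('side','s1.png')
c=proj('side',[.525,.1645,.08])[0].astype(int);print(c)
cv2.imwrite('pics/s1c.png',cv2.resize(im[c[1]-60:c[1]+60,c[0]-80:c[0]+80,::-1],None,fx=4,fy=4))"
```

```text
time: 4.2
tool_pos: [0.5223, 0.164, 0.0726]
tool_rot: [-0.002, 0.754, 0.657, -0.003]
contact_force: [0.5, -0.5, -0.7]
gripper_width: 0.601
grasp_force: 0.0
t 4.2 p [0.5223 0.164  0.0726] yaw_y -7.93 z [-0.0072 -0.0013 -1.    ] j6 0.307 F [ 0.5 -0.5 -0.7] T [-0.037 -0.018 -0.016] w 0.601 g 0.0
tool shift [ 0.0009  0.0026 -0.0034]
[346 274]
```

View pics/s1c.png

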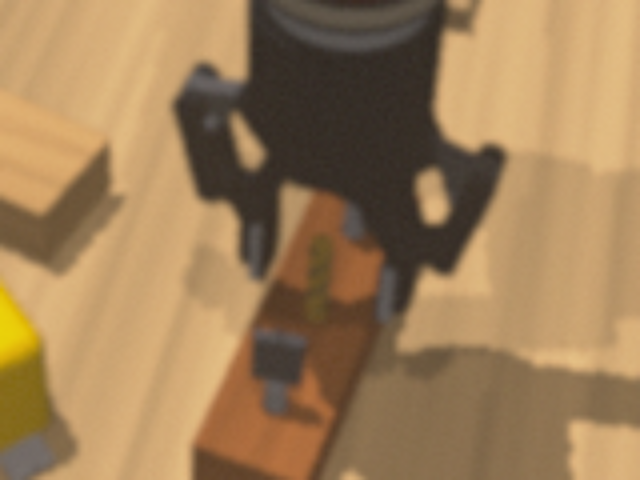

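The gold bit (318,275) stands between the pads (258,250) and (388,290). The neighbouring bits are clear. I'll let the arm settle, then close.

```bash
python3 st.py .5255 .1645 .076; python3 -m inch '[[[0,0,0],[0,0,0],0.4],[[0,0,0],[0,0,0],0.3]]'; python3 st.py .5255 .1645 .076
```

```text
t 4.25 p [0.5239 0.1643 0.0749] yaw_y -7.96 z [-3.5e-03 -6.0e-04 -1.0e+00] j6 0.307 F [ 0.6  0.  -0. ] T [ 0.     0.012 -0.051] w 0.598 g 0.0
tool shift [ 0.0004  0.0016 -0.0011]
time: 4.45
tool_pos: [0.5264, 0.1648, 0.0784]
tool_rot: [0.001, 0.755, 0.656, 0.001]
contact_force: [-0.2, -1.1, -0.3]
gripper_width: 0.303
grasp_force: 0.0
t 4.45 p [0.5264 0.1648 0.0784] yaw_y -8.03 z [ 3.4e-03  6.0e-04 -1.0e+00] j6 0.309 F [-0.2 -1.1 -0.3] T [ 0.003 -0.017  0.014] w 0.303 g 0.0
tool shift [-0.0004 -0.0009  0.0024]
```

```bash
python3 -m inch '[[[0,0,0],[0,0,0],0.25],[[0,0,0],[0,0,0],0.2],[[0,0,0],[0,0,0],0.17],[[0,0,0],[0,0,0],0.14],[[0,0,0],[0,0,0],0.1],[[0,0,0],[0,0,0],0.05],[[0,0,0],[0,0,0],0],[[0,0,0],[0,0,0],0]]'; python3 st.py .5255 .1645 .076
```

```text
time: 5.25
tool_pos: [0.5252, 0.1645, 0.0766]
tool_rot: [0.0, 0.755, 0.656, 0.0]
contact_force: [-0.3, -0.4, 2.8]
gripper_width: 0.095
grasp_force: 58.5
t 5.25 p [0.5252 0.1645 0.0766] yaw_y -8.08 z [ 2.e-04  1.e-04 -1.e+00] j6 0.309 F [-0.3 -0.4  2.8] T [-0.023  0.171  0.051] w 0.095 g 58.5
tool shift [0.     0.0003 0.0006]
```

```bash
python3 -m inch '[[[0,0,-0.01],[0,0,0],0],[[0,0,-0.02],[0,0,0],0],[[0,0,-0.04],[0,0,0],0],[[0,0,-0.04],[0,0,0],0],[[0,0,-0.045],[0,0,0],0],[[0,0,-0.045],[0,0,0],0],[[0,0,-0.04],[0,0,0],0],[[0,0,-0.02],[0,0,0],0]]'; python3 st.py; python3 - <<'E'
from h import *
K,Rm,t=cam("top");print("campos",-(Rm.T@t))
im,d,P=grab("top","t2.png");
def ray(n,uv,z):
    K,Rm,t=cam(n);C=-Rm.T@t;dd=Rm.T@np.array([(uv[0]-K[0,2])/K[0,0],(uv[1]-K[1,2])/K[1,1],1]);return C+dd*(z-C[2])/dd[2]
for j in((680,105),(658,139),(698,141)): print(ray("top",(190+j[0]/2.8,180+j[1]/2.8),.202))
for zl,zh in((.14,.16),(.19,.2),(.198,.21)):
    m=(P[...,2]>zl)&(P[...,2]<zh)&(np.hypot(P[...,0]-.555,P[...,1]+.15)<.05);q=P[m]
    print(zl,m.sum(),q.mean(0).round(4),np.percentile(q,2,axis=0).round(4),np.percentile(q,98,axis=0).round(4))
S=np.load("side0.npy");m=(S[...,2]>.16)&(S[...,2]<.194)&(np.hypot(S[...,0]-.555,S[...,1]+.15)<.05)
from scipy.optimize import least_squares
for n,C,m in(("s",S,m),("t",P,(P[...,2]>.158)&(P[...,2]<.19)&(np.hypot(P[...,0]-.555,P[...,1]+.15)<.04))):
    q=C[m];f=least_squares(lambda c:np.hypot(q[:,0]-c[0],q[:,1]-c[1])-.021,[.555,-.15],loss="soft_l1",f_scale=.001);print(n,len(q),f.x,f.cost,np.std(f.fun))
c=(432,226);cv2.imwrite("pics/t2c.png",cv2.resize(im[c[1]-35:c[1]+35,c[0]-45:c[0]+45,::-1],None,fx=8,fy=8,interpolation=2))
E
```

```text
time: 6.05
tool_pos: [0.5258, 0.1647, 0.3419]
tool_rot: [0.002, 0.755, 0.656, 0.003]
contact_force: [0.1, -0.0, -0.2]
gripper_width: 0.096
grasp_force: 59.0
t 6.05 p [0.5258 0.1647 0.3419] yaw_y -8.07 z [ 0.0066  0.0012 -1.    ] j6 0.309 F [ 0.1 -0.  -0.2] T [ 0.026 -0.033 -0.009] w 0.096 g 59.0
campos [0.53549079 0.03709945 0.97705174]
[ 0.57130545 -0.15580167  0.202     ]
[ 0.5524775  -0.14400817  0.202     ]
[ 0.55198391 -0.16581748  0.202     ]
0.14 312 [ 0.5566 -0.1426  0.1492] [ 0.5319 -0.1695  0.1412] [ 0.5845 -0.1275  0.1564]
0.19 269 [ 0.5582 -0.1518  0.1948] [ 0.5387 -0.1731  0.1902] [ 0.578  -0.1346  0.1983]
0.198 74 [ 0.5579 -0.1538  0.2026] [ 0.5444 -0.168   0.1982] [ 0.5735 -0.1386  0.206 ]
s 304 [ 0.55823007 -0.15608821] 0.0002760605978566038 0.002091818699019077
t 345 [ 0.55092    -0.14835939] 0.001667993180501211 0.005568256248708384
```

View pics/t2c.png

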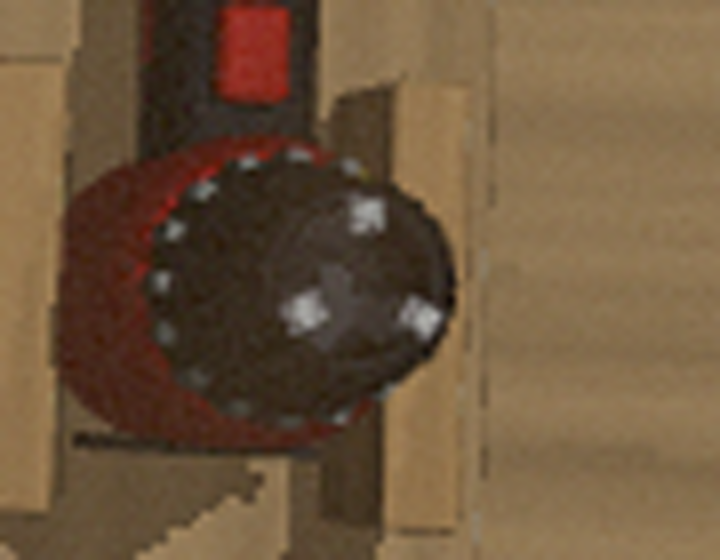

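Jaw tops show at crop (368,215), (305,312) and (420,317). The chuck is empty, its axis at about (0.5585, -0.155), with roughly 4 mm of radial room.

```bash
python3 -m inch '[[[-0.0346,0.0086,0],[0,0,0],0],[[-0.0346,0.0086,0],[0,0,0],0],[[-0.0346,0.0086,0],[0,0,0],0],[[-0.0346,0.0086,0],[0,0,0],0],[[-0.0346,0.0086,0],[0,0,0],0]]' && python3 -m inch '[[[-0.0346,0.0086,0],[0,0,0],0],[[-0.0346,0.0086,0],[0,0,0],0],[[-0.0346,0.0086,0],[0,0,0],0],[[-0.0346,0.0086,0],[0,0,0],0],[[0,0,0],[0,0,0],0],[[0,0,0],[0,0,0],0],[[0,0,0],[0,0,0],0]]';python3 st.py .5585 -.155 .231; python3 - <<'E'
from h import *
s,p,r=tool()
for n in("side","top"):
    im,d,P=grab(n,n+"3.png")
    if n=="side":
        for X in ([.5585,-.155,.202],p-[0,0,.0666],p): print(proj(n,X))
        np.save("s3.npy",P)
        m=(np.hypot(P[...,0]-p[0],P[...,1]-p[1])<.015)&(P[...,2]>p[2]-.07)&(P[...,2]<p[2]-.03);q=P[m]
        print(m.sum(),q.mean(0) if m.any() else 0,q[:,2].min() if m.any() else 0)
        c=proj(n,[.5585,-.155,.24])[0].astype(int);cv2.imwrite("pics/s3c.png",cv2.resize(im[c[1]-40:c[1]+40,c[0]-50:c[0]+50,::-1],None,fx=7,fy=7,interpolation=2));print(c)
E
```

```text
time: 6.6
tool_pos: [0.5426, -0.0141, 0.3351]
tool_rot: [-0.001, 0.755, 0.656, -0.001]
contact_force: [0.7, 0.9, -1.2]
gripper_width: 0.094
grasp_force: 59.0
time: 7.3
tool_pos: [0.5576, -0.1538, 0.3356]
tool_rot: [-0.001, 0.755, 0.656, -0.0]
contact_force: [0.4, 0.6, -0.1]
gripper_width: 0.091
grasp_force: 59.0
t 7.3 p [ 0.5576 -0.1538  0.3356] yaw_y -8.04 z [-1.e-03  8.e-04 -1.e+00] j6 -0.258 F [ 0.4  0.6 -0.1] T [0.028 0.05  0.002] w 0.091 g 59.0
tool shift [-0.0011  0.0012  0.1046]
[[363.43347156 123.2531954 ]]
[[366.53641048  93.99710936]]
[[369.60643521  61.42928065]]
83 [ 0.55717874 -0.15127395  0.28875817] 0.2711477868892012
[364 106]
```

View pics/s3c.png

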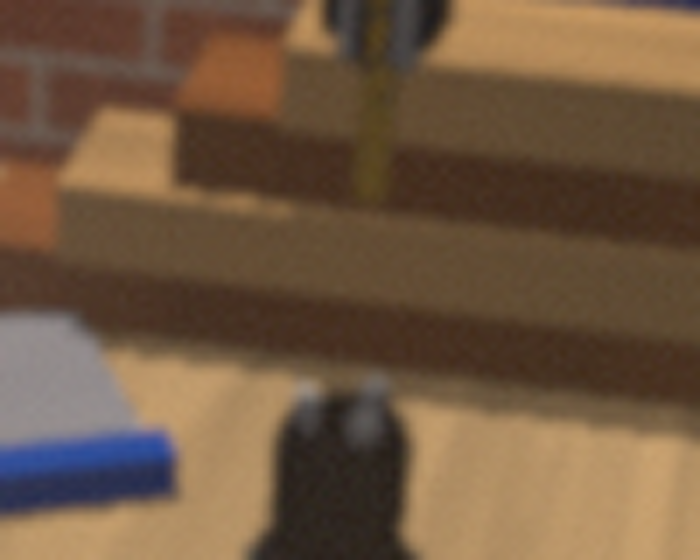

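The bit (bottom at crop 371,197) hangs vertical above the chuck (mouth at crop 344,400), lined up within about 1–2 mm. I'll correct that and go down.

```bash
python3 -m inch '[[[-0.001,0.0018,0.015],[0,0,0],0],[[0,0,0.02],[0,0,0],0],[[0,0,0.02],[0,0,0],0],[[0,0,0.01],[0,0,0],0],[[0,0,0.005],[0,0,0],0],[[0,0,0.005],[0,0,0],0],[[0,0,0.005],[0,0,0],0]]' && python3 st.py .5585 -.155 .2306
```

```text
time: 8.1
tool_pos: [0.56, -0.156, 0.257]
tool_rot: [0.001, 0.755, 0.656, 0.0]
contact_force: [0.5, -0.6, 0.1]
gripper_width: 0.095
grasp_force: 59.0
t 8.1 p [ 0.56  -0.156  0.257] yaw_y -8.07 z [ 1.6e-03 -7.0e-04 -1.0e+00] j6 -0.259 F [ 0.5 -0.6  0.1] T [-0.012 -0.048 -0.028] w 0.095 g 59.0
tool shift [ 0.0008 -0.0017  0.0264]
```

```bash
python3 -m inch '[[[0,0,0.005],[0,0,0],0],[[0,0,0.005],[0,0,0],0],[[0,0,0.005],[0,0,0],0],[[0,0,0.005],[0,0,0],0],[[0,0,0.002],[0,0,0],0],[[0,0,0],[0,0,0],0]]' && python3 st.py .5585 -.155 .2306; python3 - <<'E'
from h import *
im,d,P=grab("side","s4.png")
c=proj("side",[.5585,-.155,.22])[0].astype(int);cv2.imwrite("pics/s4c.png",cv2.resize(im[c[1]-40:c[1]+40,c[0]-50:c[0]+50,::-1],None,fx=7,fy=7,interpolation=2))
E
```

```text
time: 8.7
tool_pos: [0.5593, -0.1559, 0.2337]
tool_rot: [-0.0, 0.755, 0.656, -0.0]
contact_force: [-0.2, 0.1, -0.6]
gripper_width: 0.093
grasp_force: 59.0
t 8.7 p [ 0.5593 -0.1559  0.2337] yaw_y -8.08 z [-8.e-04  3.e-04 -1.e+00] j6 -0.259 F [-0.2  0.1 -0.6] T [ 0.061  0.02  -0.008] w 0.093 g 59.0
tool shift [ 0.0007 -0.001   0.0031]
```

View pics/s4c.png

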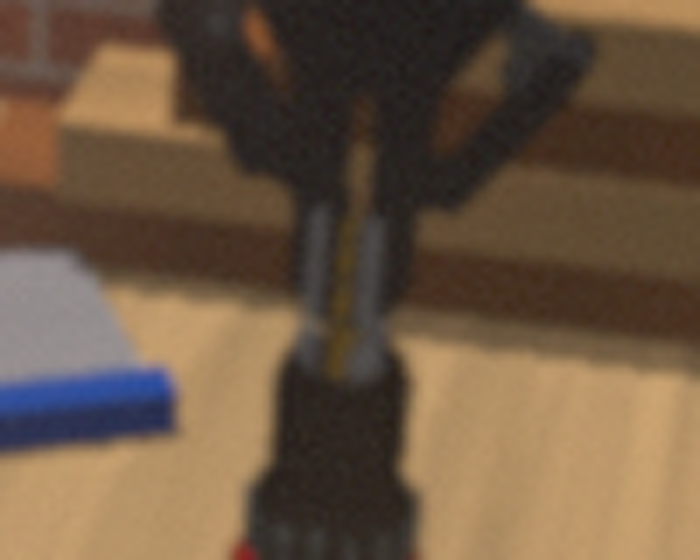

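The bit enters the middle of the chuck (341,365) between the jaws. I'll lower it the last millimetres until I feel the bottom.

```bash
python3 -m inch '[[[0,0,0.001],[0,0,0],0],[[0,0,0.001],[0,0,0],0],[[0,0,0],[0,0,0],0],[[0,0,0],[0,0,0],0]]' && python3 -m inch '[[[0,0,0.001],[0,0,0],0],[[0,0,0],[0,0,0],0],[[0,0,0],[0,0,0],0]]'; python3 -m inch '[[[0,0,0.0005],[0,0,0],0],[[0,0,0],[0,0,0],0],[[0,0,0],[0,0,0],0]]'; python3 st.py
```

```text
time: 9.15
tool_pos: [0.5596, -0.1559, 0.2324]
tool_rot: [0.0, 0.755, 0.656, 0.0]
contact_force: [-0.3, -0.4, -0.7]
gripper_width: 0.094
grasp_force: 59.0
time: 9.45
tool_pos: [0.5595, -0.1559, 0.2312]
tool_rot: [-0.0, 0.755, 0.656, -0.0]
contact_force: [0.7, 0.3, -0.7]
gripper_width: 0.095
grasp_force: 59.0
time: 9.75
tool_pos: [0.5595, -0.1559, 0.2308]
tool_rot: [-0.0, 0.755, 0.656, -0.0]
contact_force: [0.8, 0.3, -0.4]
gripper_width: 0.094
grasp_force: 59.0
t 9.75 p [ 0.5595 -0.1559  0.2308] yaw_y -8.08 z [-0. -0. -1.] j6 -0.259 F [ 0.8  0.3 -0.4] T [-0.089  0.038  0.048] w 0.094 g 59.0
```

```bash
python3 -m inch '[[[0,0,0.0005],[0,0,0],0],[[0,0,0],[0,0,0],0],[[0,0,0],[0,0,0],0]]' && python3 -m inch '[[[0,0,0.0005],[0,0,0],0],[[0,0,0],[0,0,0],0],[[0,0,0],[0,0,0],0]]'; python3 -m inch '[[[0,0,0.0005],[0,0,0],0],[[0,0,0],[0,0,0],0],[[0,0,0],[0,0,0],0]]'; python3 st.py
```

```text
time: 10.05
tool_pos: [0.5596, -0.156, 0.2306]
tool_rot: [0.0, 0.755, 0.656, 0.0]
contact_force: [0.1, 1.2, 1.8]
gripper_width: 0.096
grasp_force: 59.2
time: 10.35
tool_pos: [0.5597, -0.1561, 0.2306]
tool_rot: [0.0, 0.755, 0.656, 0.0]
contact_force: [-1.4, 0.1, 6.0]
gripper_width: 0.092
grasp_force: 59.6
time: 10.65
tool_pos: [0.5598, -0.1561, 0.2305]
tool_rot: [0.0, 0.755, 0.656, 0.0]
contact_force: [-2.8, 0.6, 6.4]
gripper_width: 0.09
grasp_force: 59.8
t 10.65 p [ 0.5598 -0.1561  0.2305] yaw_y -8.08 z [ 1.e-03 -5.e-04 -1.e+00] j6 -0.259 F [-2.8  0.6  6.4] T [ 0.164  0.455 -0.061] w 0.09 g 59.8
```

The bit is seated: contact force appeared at TCP z 0.2306, as predicted. I'll release it, rise a little, and wind the wrist back so the sleeve can be closed in one sweep.

```bash
python3 -m inch '[[[0,0,-0.001],[0,0,0],0],[[0,0,0],[0,0,0],0.12],[[0,0,0],[0,0,0],0.2],[[0,0,0],[0,0,0],0.3],[[0,0,0],[0,0,0],0.5],[[0,-0.0005,-0.004],[0,0,0],0.8],[[0,0,-0.008],[0,0,0],0.8],[[0,0,0],[0,0,0],0.8]]' && python3 -m inch '[[[0,0,0],[0,0,-0.147],0.8],[[0,0,0],[0,0,-0.147],0.8],[[0,0,0],[0,0,-0.147],0.8],[[0,0,0],[0,0,-0.147],0.8],[[0,0,0],[0,0,-0.147],0.8],[[0,0,0],[0,0,-0.147],0.8]]' && python3 -m inch '[[[0,0,0],[0,0,-0.147],0.8],[[0,0,0],[0,0,-0.147],0.8],[[0,0,0],[0,0,-0.147],0.8],[[0,0,0],[0,0,-0.147],0.8],[[0,0,0],[0,0,-0.147],0.8],[[0,0,0],[0,0,-0.147],0.8]]' && python3 -m inch '[[[0,0,0],[0,0,-0.147],0.8],[[0,0,0],[0,0,-0.147],0.8],[[0,0,0],[0,0,-0.147],0.8],[[0,0,0],[0,0,-0.147],0.8],[[0,0,0],[0,0,-0.147],0.8],[[0,0,0],[0,0,-0.147],0.8],[[0,0,0],[0,0,0],0.8]]'; python3 st.py .559 -.1555 .197; python3 - <<'E'
from h import *
im,d,P=grab("side","s5.png")
c=proj("side",[.5585,-.155,.22])[0].astype(int);cv2.imwrite("pics/s5c.png",cv2.resize(im[c[1]-40:c[1]+40,c[0]-50:c[0]+50,::-1],None,fx=7,fy=7,interpolation=2))
E
```

```text
time: 11.45
tool_pos: [0.5598, -0.1562, 0.2443]
tool_rot: [0.001, 0.755, 0.656, 0.001]
contact_force: [-0.3, -0.8, 0.7]
gripper_width: 0.8
grasp_force: 0.0
time: 12.05
tool_pos: [0.5592, -0.1559, 0.2427]
tool_rot: [0.0, 0.4, 0.916, -0.0]
contact_force: [-0.2, -0.2, -0.1]
gripper_width: 0.802
grasp_force: 0.0
time: 12.65
tool_pos: [0.5592, -0.1559, 0.2427]
tool_rot: [0.0, -0.029, 1.0, -0.0]
contact_force: [-0.5, 0.1, -0.3]
gripper_width: 0.798
grasp_force: 0.0
time: 13.35
tool_pos: [0.5592, -0.1559, 0.2426]
tool_rot: [0.0, -0.45, 0.893, -0.0]
contact_force: [-0.8, 0.2, -0.3]
gripper_width: 0.798
grasp_force: 0.0
t 13.35 p [ 0.5592 -0.1559  0.2426] yaw_y 143.51 z [ 5.e-04 -2.e-04 -1.e+00] j6 -2.905 F [-0.8  0.2 -0.3] T [-0.033  0.022 -0.045] w 0.798 g 0.0
tool shift [-0.0002  0.0004  0.0456]
```

View pics/s5c.png

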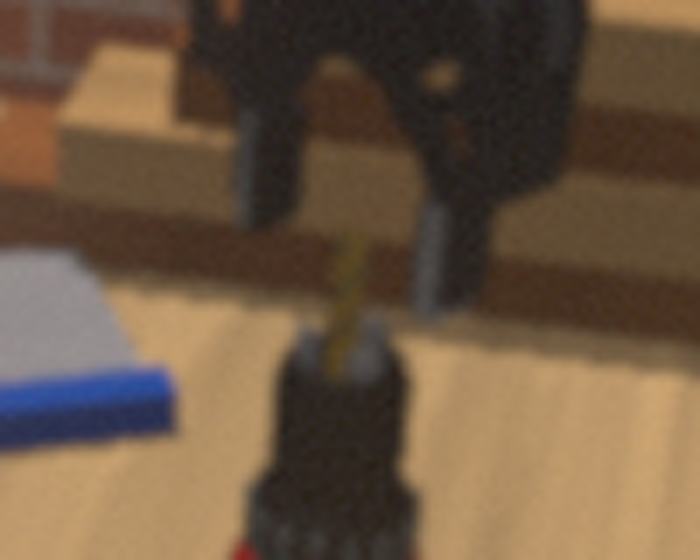

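The bit stands in the chuck (350,240 to 340,370), leaning slightly, with the open fingers clear on both sides. I'll go down and grip the sleeve.

```bash
python3 -m inch '[[[0,0.0004,0.012],[0,0,0],0.8],[[0,0,0.012],[0,0,0],0.8],[[0,0,0.01],[0,0,0],0.8],[[0,0,0.007],[0,0,0],0.8],[[0,0,0.004],[0,0,0],0.8],[[0,0,0],[0,0,0],0.8],[[0,0,0],[0,0,0],0.65]]' && python3 st.py .559 -.1555 .197 && python3 -m inch '[[[0,0,0],[0,0,0],0.58],[[0,0,0],[0,0,0],0.53],[[0,0,0],[0,0,0],0.5],[[0,0,0],[0,0,0],0.46],[[0,0,0],[0,0,0],0.4],[[0,0,0],[0,0,0],0.3],[[0,0,0],[0,0,0],0.3]]' && python3 st.py .559 -.1555 .197
```

```text
time: 14.1
tool_pos: [0.5589, -0.1557, 0.1976]
tool_rot: [0.0, -0.45, 0.893, -0.0]
contact_force: [0.2, 0.1, 0.1]
gripper_width: 0.656
grasp_force: 0.0
t 14.1 p [ 0.5589 -0.1557  0.1976] yaw_y 143.52 z [ 4.e-04 -2.e-04 -1.e+00] j6 -2.905 F [0.2 0.1 0.1] T [-0.008 -0.044 -0.024] w 0.656 g 0.0
tool shift [-0.0002  0.      0.0006]
time: 14.8
tool_pos: [0.5583, -0.1552, 0.1984]
tool_rot: [-0.0, -0.45, 0.893, 0.001]
contact_force: [-3.8, 2.2, 6.0]
gripper_width: 0.479
grasp_force: 60.6
t 14.8 p [ 0.5583 -0.1552  0.1984] yaw_y 143.5 z [-0.0013  0.0011 -1.    ] j6 -2.904 F [-3.8  2.2  6. ] T [ 0.504  0.95  -0.2  ] w 0.479 g 60.6
tool shift [-0.0002 -0.0008  0.0014]
```

```bash
cat > tq.py <<'E'
from h import *
s=manip.state();M=tool()[2].as_matrix();print("   Tz",round(s["ft_torque"][2],3),"j6",round(s["joint_pos"][5],3),"eff6",round(s["joint_efforts"][5],3),"Ftool",(np.array(s["contact_force"])@M).round(1),"g",round(s["grasp_force"],1),"p",s["tool_pos"].round(4),"t",round(s["time"],2))
E
python3 -m inch '[[[0,-0.0006,0],[0,0,0.05],0.3],[[0,0,0],[0,0,0.08],0.3],[[0,0,0],[0,0,0.08],0.3],[[0,0,0],[0,0,0.08],0.3]]' >/dev/null; python3 tq.py
python3 -m inch '[[[0,0,0],[0,0,0],0.3],[[0,0,0],[0,0,0],0.3]]'>/dev/null; python3 tq.py
python3 -m inch '[[[0,0,0],[0,0,0.08],0.3],[[0,0,0],[0,0,0.08],0.3],[[0,0,0],[0,0,0.08],0.3]]' >/dev/null; python3 tq.py
python3 -m inch '[[[0,0,0],[0,0,0],0.3],[[0,0,0],[0,0,0],0.3]]'>/dev/null; python3 tq.py
python3 -m inch '[[[0,0,0],[0,0,0.08],0.3],[[0,0,0],[0,0,0.08],0.3],[[0,0,0],[0,0,0.08],0.3]]' >/dev/null; python3 tq.py
python3 -m inch '[[[0,0,0],[0,0,0],0.3],[[0,0,0],[0,0,0],0.3]]'>/dev/null; python3 tq.py
```

```text
Tz 0.261 j6 -2.613 eff6 -0.399 Ftool [ 4.2  7.1 -7.9] g 60.3 p [ 0.5583 -0.1552  0.1984] t 15.2
   Tz -0.247 j6 -2.614 eff6 -0.24 Ftool [ 3.6  6.1 -6.9] g 60.8 p [ 0.5583 -0.1552  0.1984] t 15.4
   Tz 0.281 j6 -2.373 eff6 -0.399 Ftool [ 5.1  7.8 -6.6] g 60.3 p [ 0.5583 -0.1551  0.1984] t 15.7
   Tz -0.338 j6 -2.374 eff6 -0.24 Ftool [ 5.1  7.1 -7.3] g 60.8 p [ 0.5583 -0.1552  0.1984] t 15.9
   Tz 0.294 j6 -2.133 eff6 -0.399 Ftool [ 7.1  5.2 -7.6] g 60.3 p [ 0.5583 -0.1551  0.1984] t 16.2
   Tz -0.309 j6 -2.134 eff6 -0.241 Ftool [ 7.   5.9 -8.2] g 60.8 p [ 0.5583 -0.1551  0.1984] t 16.4
```

```bash

python3 -m inch '[[[0.0005,0.0005,-0.0008],[0,0,0.08],0.3],[[0,0,0],[0,0,0.08],0.3],[[0,0,0],[0,0,0.08],0.3]]' >/dev/null; python3 tq.py
python3 -m inch '[[[0,0,0],[0,0,0],0.3],[[0,0,0],[0,0,0],0.3]]'>/dev/null; python3 tq.py
python3 -m inch '[[[0,0,0],[0,0,0.08],0.3],[[0,0,0],[0,0,0.08],0.3],[[0,0,0],[0,0,0.08],0.3]]' >/dev/null; python3 tq.py
python3 -m inch '[[[0,0,0],[0,0,0],0.3],[[0,0,0],[0,0,0],0.3]]'>/dev/null; python3 tq.py
python3 -m inch '[[[0,0,0],[0,0,0.08],0.3],[[0,0,0],[0,0,0.08],0.3],[[0,0,0],[0,0,0.08],0.3]]' >/dev/null; python3 tq.py
python3 -m inch '[[[0,0,0],[0,0,0],0.3],[[0,0,0],[0,0,0],0.3]]'>/dev/null; python3 tq.py
```

```text
Tz 0.266 j6 -1.892 eff6 -0.4 Ftool [ 3.2  2.2 -4.1] g 60.8 p [ 0.5582 -0.155   0.1984] t 16.7
   Tz -0.234 j6 -1.896 eff6 -0.236 Ftool [ 5.   3.1 -4.6] g 61.5 p [ 0.5583 -0.155   0.1984] t 16.9
   Tz 0.233 j6 -1.654 eff6 -0.4 Ftool [ 6.   1.4 -4.2] g 61.0 p [ 0.5583 -0.155   0.1984] t 17.2
   Tz -0.231 j6 -1.656 eff6 -0.241 Ftool [ 5.5  2.1 -4. ] g 61.5 p [ 0.5583 -0.155   0.1984] t 17.4
   Tz 0.199 j6 -1.414 eff6 -0.4 Ftool [ 5.5  0.  -4.1] g 61.0 p [ 0.5583 -0.155   0.1984] t 17.7
   Tz -0.221 j6 -1.416 eff6 -0.241 Ftool [ 5.7  0.3 -4. ] g 61.5 p [ 0.5583 -0.155   0.1984] t 17.9
```

```bash

python3 -m inch '[[[0.0005,0,-0.0004],[0,0,0.08],0.3],[[0,0,0],[0,0,0.08],0.3],[[0,0,0],[0,0,0.08],0.3]]' >/dev/null; python3 tq.py
python3 -m inch '[[[0,0,0],[0,0,0],0.3],[[0,0,0],[0,0,0],0.3]]'>/dev/null; python3 tq.py
python3 -m inch '[[[0,0,0],[0,0,0.08],0.3],[[0,0,0],[0,0,0.08],0.3],[[0,0,0],[0,0,0.08],0.3]]' >/dev/null; python3 tq.py
python3 -m inch '[[[0,0,0],[0,0,0],0.3],[[0,0,0],[0,0,0],0.3]]'>/dev/null; python3 tq.py
```

```text
Tz 0.296 j6 -1.174 eff6 -0.4 Ftool [ 3.3  1.  -1.2] g 60.7 p [ 0.5583 -0.1549  0.1984] t 18.2
   Tz -0.198 j6 -1.177 eff6 -0.217 Ftool [ 4.   1.5 -0.8] g 61.2 p [ 0.5583 -0.1549  0.1984] t 18.4
   Tz 0.265 j6 -0.934 eff6 -0.4 Ftool [ 3.3  0.4 -1.2] g 60.7 p [ 0.5583 -0.1549  0.1985] t 18.7
   Tz -0.229 j6 -0.937 eff6 -0.213 Ftool [ 4.5  0.8 -1.4] g 61.2 p [ 0.5583 -0.1549  0.1985] t 18.9
```

```bash
python3 - <<'E'
from h import *
im,d,P=grab("side","s6.png")
c=proj("side",[.5585,-.155,.21])[0].astype(int);cv2.imwrite("pics/s6c.png",cv2.resize(im[c[1]-40:c[1]+40,c[0]-50:c[0]+50,::-1],None,fx=7,fy=7,interpolation=2))
E
```

```text
(no output)
```

View pics/s6c.png

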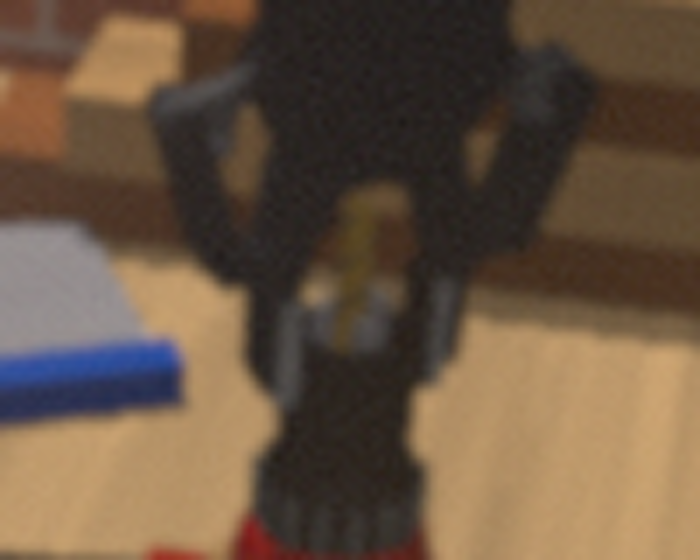

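The bit stands between the jaws, which are visibly nearer to it (bit at 345,320, jaws at 320 and 375). The sleeve is turning with the gripper, so I'll continue.

```bash

python3 -m inch '[[[0.0004,0,0],[0,0,0.08],0.3],[[0,0,0],[0,0,0.08],0.3],[[0,0,0],[0,0,0.08],0.3]]' >/dev/null; python3 tq.py
python3 -m inch '[[[0,0,0],[0,0,0],0.3],[[0,0,0],[0,0,0],0.3]]'>/dev/null; python3 tq.py
python3 -m inch '[[[0,0,0],[0,0,0.08],0.3],[[0,0,0],[0,0,0.08],0.3],[[0,0,0],[0,0,0.08],0.3]]' >/dev/null; python3 tq.py
python3 -m inch '[[[0,0,0],[0,0,0],0.3],[[0,0,0],[0,0,0],0.3]]'>/dev/null; python3 tq.py
```

```text
Tz 0.229 j6 -0.694 eff6 -0.4 Ftool [ 2.9  0.5 -0.7] g 60.6 p [ 0.5583 -0.1549  0.1985] t 19.25
   Tz -0.216 j6 -0.696 eff6 -0.213 Ftool [3.5 1.6 0.5] g 61.0 p [ 0.5583 -0.1549  0.1985] t 19.45
   Tz 0.26 j6 -0.454 eff6 -0.398 Ftool [ 3.8  1.5 -0.7] g 60.6 p [ 0.5584 -0.1549  0.1984] t 19.75
   Tz -0.169 j6 -0.457 eff6 -0.209 Ftool [3.9 3.3 0.5] g 61.1 p [ 0.5583 -0.1549  0.1985] t 19.95
```

```bash

python3 -m inch '[[[0,0,0],[0,0,0.08],0.3],[[0,0,0],[0,0,0.08],0.3],[[0,0,0],[0,0,0.08],0.3]]' >/dev/null; python3 tq.py
python3 -m inch '[[[0,0,0],[0,0,0],0.3],[[0,0,0],[0,0,0],0.3]]'>/dev/null; python3 tq.py
```

```text
Tz 0.256 j6 -0.214 eff6 -0.395 Ftool [3.7 1.6 1.2] g 60.7 p [ 0.5584 -0.1549  0.1985] t 20.25
   Tz -0.183 j6 -0.217 eff6 -0.219 Ftool [3.9 2.3 2.5] g 61.2 p [ 0.5583 -0.1549  0.1985] t 20.45
```

```bash

python3 -m inch '[[[0,0,0],[0,0,0.08],0.3],[[0,0,0],[0,0,0.08],0.3],[[0,0,0],[0,0,0.08],0.3]]' >/dev/null; python3 tq.py
python3 -m inch '[[[0,0,0],[0,0,0],0.3],[[0,0,0],[0,0,0],0.3]]'>/dev/null; python3 tq.py
```

```text
Tz 0.346 j6 0.026 eff6 -0.333 Ftool [5.2 2.2 2.1] g 60.8 p [ 0.5584 -0.1549  0.1985] t 20.75
   Tz -0.158 j6 0.024 eff6 -0.174 Ftool [5.1 1.9 2.1] g 61.3 p [ 0.5584 -0.1549  0.1985] t 20.95
```

The torque has started to rise, so the jaws are touching the bit. I'll go on in smaller steps.

```bash

python3 -m inch '[[[0,0,0],[0,0,0.08],0.3],[[0,0,0],[0,0,0.08],0.3]]' >/dev/null; python3 tq.py
python3 -m inch '[[[0,0,0],[0,0,0],0.3],[[0,0,0],[0,0,0],0.3]]'>/dev/null; python3 tq.py
```

```text
Tz 0.392 j6 0.185 eff6 -0.297 Ftool [6.4 0.8 1.9] g 60.8 p [ 0.5584 -0.1549  0.1985] t 21.15
   Tz -0.172 j6 0.183 eff6 -0.128 Ftool [5.7 0.8 2.4] g 61.3 p [ 0.5584 -0.1549  0.1985] t 21.35
```

```bash

python3 -m inch '[[[0,0,0],[0,0,0.08],0.3],[[0,0,0],[0,0,0.08],0.3]]' >/dev/null; python3 tq.py
python3 -m inch '[[[0,0,0],[0,0,0],0.3],[[0,0,0],[0,0,0],0.3]]'>/dev/null; python3 tq.py
```

```text
Tz 0.464 j6 0.345 eff6 -0.25 Ftool [5.2 0.4 2.1] g 60.8 p [ 0.5584 -0.155   0.1985] t 21.55
   Tz -0.098 j6 0.343 eff6 -0.081 Ftool [5.4 0.1 2.3] g 61.3 p [ 0.5584 -0.155   0.1985] t 21.75
```

```bash

python3 -m inch '[[[0,0,0],[0,0,0.07],0.3]]' >/dev/null; python3 tq.py
python3 -m inch '[[[0,0,0],[0,0,0],0.3],[[0,0,0],[0,0,0],0.3]]'>/dev/null; python3 tq.py
python3 -m inch '[[[0,0,0],[0,0,0],0.48],[[0,0,0],[0,0,0],0.52],[[0,0,0],[0,0,0],0.6],[[0,0,0],[0,0,0],0.8],[[0,0,0],[0,0,0],0.9],[[0,0,0],[0,0,0],0.9]]';python3 tq.py
```

```text
Tz 0.405 j6 0.414 eff6 -0.368 Ftool [6.1 0.3 2.7] g 60.9 p [ 0.5584 -0.155   0.1985] t 21.85
   Tz -0.044 j6 0.413 eff6 -0.062 Ftool [ 5.2 -0.5  1.3] g 61.3 p [ 0.5584 -0.155   0.1985] t 22.05
time: 22.65
tool_pos: [0.558, -0.1552, 0.1987]
tool_rot: [0.0, 0.929, 0.369, -0.0]
contact_force: [-0.2, 0.1, -0.0]
gripper_width: 0.899
grasp_force: 0.0
   Tz -0.024 j6 0.415 eff6 -0.003 Ftool [-0.1 -0.2  0. ] g 0.0 p [ 0.558  -0.1552  0.1987] t 22.65
```

```bash

python3 -m inch '[[[0,0,-0.01],[0,0,0],0.9],[[0,0,-0.02],[0,0,0],0.9],[[0,0,-0.04],[0,0,0],0.9],[[0,0,-0.04],[0,0,0],0.9],[[0,0,-0.04],[0,0,0],0.9],[[0,0,-0.02],[0,0,0],0.9],[[0,0,0],[0,0,0],0.9]]'; python3 - <<'E'
from h import *
im,d,P=grab("side","s7.png")
c=proj("side",[.5585,-.155,.21])[0].astype(int);A=cv2.resize(im[c[1]-40:c[1]+40,c[0]-50:c[0]+50,::-1],None,fx=5,fy=5,interpolation=2)
B=cv2.resize(im[230:350,225:375,::-1],(500,400));cv2.imwrite("pics/s7c.png",cv2.resize(np.hstack([A,B]),(800,320)))
m=(np.hypot(P[...,0]-.5583,P[...,1]+.155)<.012)&(P[...,2]>.208)&(P[...,2]<.26);print(P[m].mean(0),P[m][:,2].max())
E
```

```text
time: 23.35
tool_pos: [0.5592, -0.1555, 0.3745]
tool_rot: [0.003, 0.929, 0.369, 0.003]
contact_force: [0.3, 0.5, 0.3]
gripper_width: 0.901
grasp_force: 0.0
[ 0.55796974 -0.1524832   0.22436517] 0.23903722572035796
```

View pics/s7c.png

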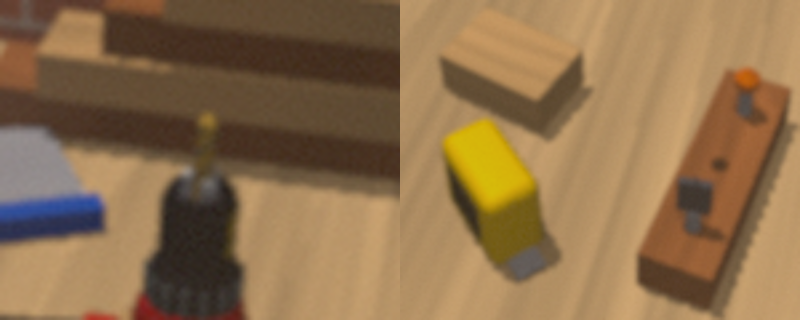

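The bit (207,120 to 200,185) stands centred with the jaws closed on it. Its tip is at z ≈ 0.239, which matches a full-depth seat at 0.238. The spade bit, countersink, tape measure and offcut are where they were.

```bash
python3 -c "
from plant import manip
print(manip.job_done())"
```

```text
the job is handed in; nothing more can be done
None
```

The gold bit stands shank down at the bottom of the chuck, with the jaws closed hand-tight on it (torque rise about 0.15–0.17 N m by halt readings); the gripper has let go, nothing else was moved, and the job was handed in at about 23 s.

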